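Open the filter of the bench extractor

ROBOT

A 7-joint arm with a two-finger parallel gripper is mounted at the origin on the work surface. World frame = base frame: x ahead of the robot, y to its left, z up, the work surface at z = 0. Lengths are in mm, angles in rad, forces in N, time in s.
With the tool pointing down it reaches from about 400 to 925 mm from the base axis. Payload 5.6 kg.
Tool frame: the origin (TCP) lies on the centre line of the jaws, within the pads' length; the fingertips stand 25 mm ahead of it and the grasp point (between the pads) lies 6 mm ahead of it; z points along the fingers, y is the direction in which the jaws open and shut (so a half turn about z gives the same grasp; the last joint's range is limited). The gripper opens to 85 mm and grips with 20 to 120 N. Pads are 22 mm wide; open, the fingers measure 114 mm over their backs; the gripper's body (76 mm by 85 mm) begins 54 mm behind the grasp point. The pads swing forward as they close: fully open they stand 13 mm farther back than shut.
Start: joints at [-1.337, 0.468, -0.012, 1.603, 0.006, 1.071, -0.056], TCP at [177.671, 625.252, 256.29] pointing down, gripper open.
Joint ranges: [-2.53, 2.53], [-0.31, 2.02], [-1.57, 1.55], [0.28, 2.44], [-1.29, 4.43], [0.15, 1.84], [-2.92, 2.92]. Speed limits (rad/s): [2.57, 2.57, 3.14, 3.14, 3.14, 3.14, 3.14].

INTERFACE

Orientations are given as a rotation vector (axis times angle).
In Python, from workcell import bot gives the robot as it stands.
- The arm moves only by the tool step_arm, never from a script. Its argument "motion" is a list that holds one entry, the list of rows, each a list of 7 numbers: the shift along the world's x, y, z in m, then the turn, a rotation vector about the world's x, y, z in degrees, then the opening, from 0 (shut) to 1 (fully open). A call has 1 to 12 rows; each row is the pose to reach, as a shift and turn from the pose measured when the call began; what a row does not reach only later rows make up. A row lasts 1/8 s, in which the tool goes at most 62.5 mm and 10.7 degrees, less where a joint would pass 70% of its speed; a pose out of reach is approached as far as the arm can. A call with a gripper value outside its range is refused whole. The fingers move at their own pace and stop on an object; "squeeze" is the grip in N (left out, the last holds). Time passes only in rows, so rows that repeat a pose let the fingers close. It gives the time, the measured TCP pose, the force and the opening at its end, in the units of the state.
- bot.observe(): the state, without advancing time (a new reading comes with each control period).
- bot.grab_frame(name): name is "side" or "top" or "wrist"; returns (picture, depth): 420x560x3 uint8, red, green, blue; 420x560 float32, mm along the optical axis (not along the pixel's ray), 0 where there is no reading.
- bot.camera_info(name): a dict with "mtx" (3x3 intrinsics, pixels), "R" (3x3) and "t" (3): a world point X has camera coordinates R X + t. Camera axes: x right, y down, z forward; pixel columns grow to the right and rows downward; lengths in mm; the calibration is good to about 2 mm. A picture is of the moment at which its call begins: read the wrist's pose just before it. camera_info takes no time and is no camera call; for the wrist camera it gives the pose at the moment of the call.
- bot.hand_in(): hands the job in, once; it reports no verdict.
Trained networks look in the newest picture that a camera, given by its name, has taken for a name from the list of things; names that differ only in an ending like _2 or _b are one class to them, and where a whole thing is asked for, a point or a joint stands for the part that bears it (a point fixed in the world has none). Each returns a list of dicts, best first, with "p" (0 to 1); they miss things now and then, are a little off and sometimes report something else, mostly with a low value. They report only what shows in the picture. A call takes as long as a camera call. They do not tell look-alikes from the thing itself.
- bot.boxes_of(camera, name): "at" ([x, y, z] in mm, in world coordinates, good to about 4 mm: the middle of the surface that is visible of it).
- bot.trace(camera, name): "pixels" (420x560 bool, what is visible of it).
- bot.mark_of(camera, name): "at" ([x, y, z] in mm, in world coordinates, good to about 4 mm: a listed point, or the origin of a listed thing).
The state is a dict: "time": time; "q": joint angles; "joint_velocities": joint speeds; "joint_efforts": joint torques, N m; "tcp_pos": TCP position; "ee_rot": TCP orientation; "wrist_force": force on the tool from outside, world axes, zero at the start; "ft_torque": the same for the moment, N m; "opening": opening from 0.0 (shut) to 1.0 (fully open).
Only numpy, scipy, OpenCV 4.12 (cv2) and the standard library are available. Lean on these libraries where they do the work, as an engineer would, in place of code of your own. Each camera call takes 0.05 s, during which the arm holds its last target.

TASK

Open the filter of the filings extractor on the bench: press its black snap tab fully in, then push the released metal cover by its rib off the filter and along its channel until it meets the stop at the far end of the shelf. Just press and push: do not lift or tip the cover, and leave the file, the brush and the pitch bowl where they are.

Things in the scene. Friction and masses are not known exactly. Their poses are not given: they have to be found in the camera images.
- extractor: Filings extractor: fixed low grey box on the bench, x -124 to 60, y -106 to 115 mm, flat deck 60 mm up. Origin: underside, mid channel. A channel runs along y on the deck between rails 8 mm high (inner faces x = -52 and 52). Cover and filter at the -y end (8 mm high wall, inner face y = -100), bare shelf at the +y end. A hose spigot sticks out 30 mm at +x, y = -55, below the deck.
- filter (a point): Centre of the filter opening, at deck height, extractor y = -52; the opening is 80 (x) by 76 mm (y), with a pleated paper filter about 10 mm below the deck. Covered at the start.
- shelf_stop (a point): The far stop: middle of the foot, at deck height, of the inner face (extractor y = 109) of the 12 mm high cross wall that ends the shelf. The cover slides towards it, along the extractor's +y.
- cover: Loose perforated aluminium cover, 100 (x) by 90 (y) by 6 mm, 0.11 to 0.23 kg, flat in the channel with 2 mm play a side. Origin: centre of its underside, axes as the extractor's. Starts at extractor y = -52, its leading edge about 2 mm short of the tab's bar, which blocks it until pressed. Against the far stop it is at y = 64. Sliding takes 1 to 3 N.
- cover_rib (a point): Top middle of the cover's upright rib, 25 mm above the cover's underside. The rib runs across the channel over the cover's middle: 60 mm long (x), 6 mm thick (y), standing 19 mm above the plate. Push on its -y face.
- tab_pad (a point): Middle of the top of the snap tab's press pad, a black block 38 (x) by 28 mm (y) outside the -x rail at extractor x = -93, y = 2; fully out, its top is 14 mm above the deck. A 14 mm wide bar of the same piece crosses the channel in front of the cover, 8 mm above the deck. Fully in, the pad's top is 3 mm above the deck and the bar 3 mm below it.
- tab (a joint): How far the snap tab is pressed straight down, m: 0 fully out, 0.011 fully in (hard stop); starts at 0 to 0.002. It resists with about 4 N of friction, a little more if pressed fast, and stays where it is left.
- file: Bystander: flat file with a round light wooden handle, 220 mm long, 28 mm thick, lying along its x axis on the bench, off the -y end of the extractor. Origin: underside, near mid-length.
- bowl: Bystander: dark steel pitch bowl, 132 mm across, 83 mm high, on a rubber ring, on the bench off the +y end of the extractor. Origin: centre of its underside.
- brush: Bystander: wooden bench brush with black bristles, 190 mm long (y), 18 mm wide, 26 mm high, on the bench beyond the +x side of the extractor. Origin: centre of its underside.
Mind the look-alikes: they are no part of the job. What is meant by the cover is not blue or orange, and is the smaller of those in its own colour.

How it is judged:
By the outcome, as a careful person would: the job done as asked, in the order asked, and still so for the second after the job is handed in, with the robot touching nothing.
It also fails if it takes over 35 s, if anything falls off the work surface, if the arm or the gripper's body presses on something with over 40 N, if the wrist force passes 120 N, or if a joint passes its speed limit or range.

## Working session

There is one attempt and no reset: what is moved stays moved. The work goes in short steps, Python scripts to look and compute and a tool call to move; the robot and the scene stay as the last step left them, time stands still between calls to the robot, and variables do not carry over. Pictures are saved under pics/ and viewed, and the job is handed in when it is done.

Besides the shell and the picture viewer there is one more tool, called as name(argument=value, ...), one argument or row to a line, values as JSON. step_arm: Moves the arm, as the interface text tells. Its arguments: {"type":"object","properties":{"motion":{"type":"array","items":{"type":"array","items":{"type":"array","items":{"type":"number"}}}},"squeeze":{"type":"number"}},"required":["motion"]}

```bash
ls; mkdir -p pics; python3 - <<'E'
from workcell import bot
import cv2
s=bot.observe();print(s)
for n in("top","side"):
    p,d=bot.grab_frame(n);cv2.imwrite(f"pics/{n}1.png",p[:,:,::-1])
    for t in("extractor","cover","cover_rib","tab_pad","shelf_stop"):
        f=bot.boxes_of if t in("cover",) else bot.mark_of
        try: print(n,t,[(round(r["p"],2),[round(v) for v in r["at"]]) for r in f(n,t)])
        except Exception as e: print(n,t,e)
E
```

```text
pics
{'time': 0.0, 'q': array([-1.3369851 ,  0.46839968, -0.01159828,  1.60364759,  0.00599172,
        1.07135393, -0.05626119]), 'joint_velocities': array([ 0.00112588, -0.00132246, -0.0001378 , -0.0006807 , -0.00143729,
        0.00055255,  0.00022824]), 'joint_efforts': array([ 1.10863166e-03, -5.32385623e+01,  2.22315628e-02, -2.51303995e+01,
        1.13892838e-02,  7.79220136e-03, -6.28063308e-07]), 'tcp_pos': array([177.56146912, 624.74367051, 255.31374452]), 'ee_rot': array([-4.33460919e-01, -3.11141616e+00,  2.77937883e-03]), 'wrist_force': array([-0.36279094,  0.8129339 , -0.07624903]), 'ft_torque': array([-0.01919143,  0.04038168,  0.02386062]), 'opening': 1.0012214226186738}
top extractor [(0.91, [555, -23, 0])]
top cover [(0.75, [424, -326, 9]), (0.73, [297, 175, 6]), (0.58, [732, -258, 10]), (0.56, [544, -73, 70])]
top cover_rib [(0.94, [425, -324, 23]), (0.86, [545, -75, 83]), (0.62, [737, -261, 32]), (0.6, [298, 171, 34])]
top tab_pad [(0.89, [462, -11, 78])]
top shelf_stop [(0.95, [561, 82, 65]), (0.3, [552, -23, -1])]
side extractor [(0.65, [550, -24, 3])]
side cover [(0.91, [296, 169, 7]), (0.82, [422, -327, 4]), (0.8, [733, -260, 7]), (0.79, [540, -83, 68])]
side cover_rib [(0.79, [547, -75, 84]), (0.65, [291, 171, 34]), (0.62, [424, -329, 28]), (0.57, [736, -261, 30])]
side tab_pad [(0.65, [462, -8, 76])]
side shelf_stop [(0.57, [565, 86, 60])]
```

View pics/top1.png

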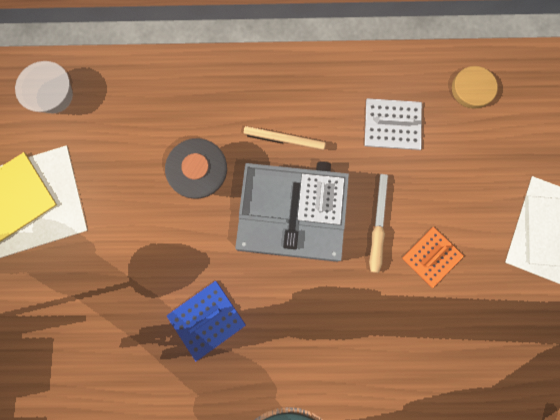

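View pics/side1.png

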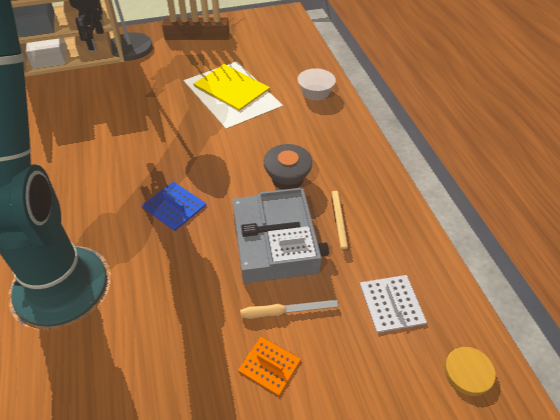

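The cover candidates in the top picture are:
- grey in the channel, at (322,198)
- a larger grey one at (393,123)
- blue, at (206,320)
- orange, at (433,256)

By the description it's the smaller grey one, in the channel. I'll check that in a close crop and measure the pose.

```bash
cat > h.py <<'E'
import numpy as np
from workcell import bot
def cloud(n,d):
    c=bot.camera_info(n);K=np.array(c["mtx"]);R=np.array(c["R"]);t=np.array(c["t"]).ravel()
    v,u=np.mgrid[:d.shape[0],:d.shape[1]]
    P=np.stack([(u-K[0,2])/K[0,0]*d,(v-K[1,2])/K[1,1]*d,d],-1)
    return (P-t)@R
def proj(n,X):
    c=bot.camera_info(n);K=np.array(c["mtx"]);p=np.array(c["R"])@X+np.array(c["t"]).ravel();p=K@p;return p[:2]/p[2]
E
python3 - <<'E'
from h import *
import cv2
for n in("top","side"):
    p,d=bot.grab_frame(n);W=cloud(n,d)
    for t in("extractor","cover","tab_pad"):
        for r in bot.trace(n,t):
            m=r["pixels"]; ok=m&(d>0);Q=W[ok]
            c=np.median(Q,0)
            if abs(c[0]-550)>150 or abs(c[1]+20)>130: continue
            Qz=Q[Q[:,2]>(50)]
            if len(Qz)<5: continue
            rect=cv2.minAreaRect(Qz[:,:2].astype(np.float32))
            print(n,t,round(r["p"],2),len(Q),c.round(),np.percentile(Q[:,2],[5,50,95]).round(),[np.round(x,1) for x in rect], Qz.mean(0).round(1))
    if n=="top": cv2.imwrite("pics/crop1.png",cv2.resize(p[150:275,225:365],None,fx=5,fy=5,interpolation=2)[:600,:800,::-1])
    else: cv2.imwrite("pics/crop2.png",cv2.resize(p[180:290,220:340],None,fx=5,fy=5,interpolation=2)[:,:,::-1])
E
```

```text
top extractor 0.91 7380 [501.   7.  60.] [57. 60. 70.] [array([522. , -15.2]), array([221.1, 184.8]), np.float64(83.2)] [513.    1.4  61.6]
top cover 0.82 2015 [545. -75.  66.] [63. 66. 71.] [array([546.8, -76.4]), array([ 93.7, 100.6]), np.float64(84.1)] [545.4 -75.8  66.3]
top tab_pad 0.69 585 [492. -16.  68.] [64. 68. 75.] [array([512.2, -17.2]), array([ 28.3, 141.9]), np.float64(82.9)] [499.6 -15.1  69.3]
side extractor 0.86 5257 [502. -20.  61.] [20. 61. 71.] [array([532.5, -14.7]), array([229.2, 206.7]), np.float64(83.1)] [510.7  -7.4  62.6]
side cover 0.65 1272 [545. -79.  67.] [64. 67. 83.] [array([546.1, -73.1]), array([94.7, 99.6]), np.float64(83.4)] [544.8 -76.6  68.1]
side cover 0.42 525 [494. -18.  68.] [60. 68. 76.] [array([514.5,  -8.1]), array([ 45.7, 149.1]), np.float64(84.8)] [503.1 -15.5  68.2]
side tab_pad 0.74 463 [488. -19.  69.] [62. 69. 76.] [array([511.8, -15. ]), array([ 45.1, 141.3]), np.float64(77.7)] [498.1 -16.5  69.1]
```

```bash
ls pics
```

```text
crop1.png
crop2.png
side1.png
top1.png
```

View pics/crop1.png

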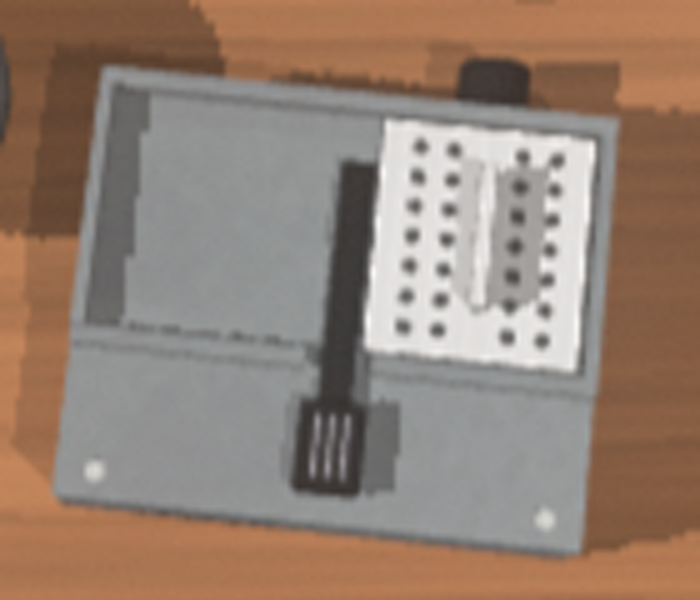

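View pics/crop2.png

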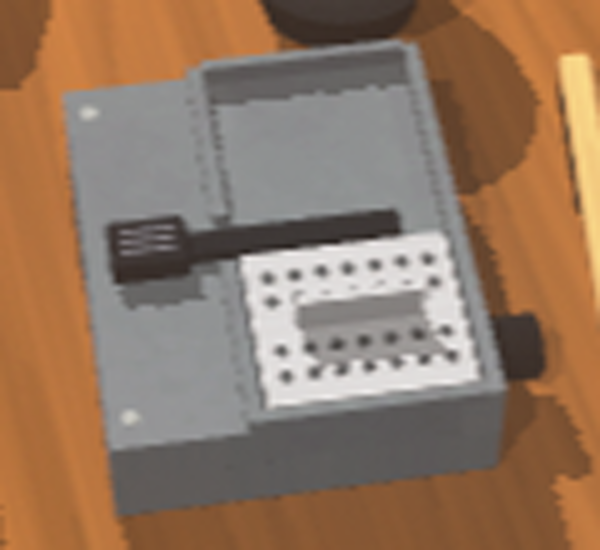

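Crop 1 shows the grey cover in the channel (top picture about 322,198), with the tab pad at about (291,239). The other grey plate at (393,123) is bigger and off the extractor. From the fits, yaw is -6.8°, origin about (553,-23.5), tab pad about (461,-10.5) and rib about (547,-75). These agree with the point marks. Next I approach above the pad with the jaws shut.

step_arm(
  motion=[
    [[0.03,-0.05,0,0,0,-7,0],[0.065,-0.1,0,0,0,-14,0],[0.1,-0.15,0,0,0,-21,0],[0.13,-0.2,-0.01,0,0,-28,0],[0.158,-0.255,-0.02,0,0,-35,0],[0.182,-0.31,-0.03,0,0,-42,0],[0.204,-0.365,-0.04,0,0,-49,0],[0.224,-0.42,-0.05,0,0,-56,0],[0.242,-0.475,-0.06,0,0,-63,0],[0.258,-0.53,-0.07,0,0,-70,0],[0.271,-0.583,-0.08,0,0,-76,0],[0.283,-0.635,-0.09,0,0,-81,0]],
  ],
  squeeze=20,
)

```text
time: 2.5
tcp_pos: [461.3, -11.3, 166.4]
ee_rot: [2.353, 2.081, 0.002]
wrist_force: [0.9, 1.0, 0.5]
opening: -0.0
```

step_arm(
  motion=[
    [[0,0.001,-0.03,0,0,0,0],[0,0.001,-0.05,0,0,0,0],[0,0.001,-0.061,0,0,0,0],[0,0.001,-0.061,0,0,0,0]],
  ],
)

```text
time: 3.0
tcp_pos: [461.1, -10.3, 105.1]
ee_rot: [2.353, 2.081, 0.001]
wrist_force: [-0.4, 0.1, -0.4]
opening: -0.004
```

```bash
python3 - <<'E'
from h import *
import cv2
p,d=bot.grab_frame("side");p2,_=bot.grab_frame("wrist")
c=cv2.resize(p[170:290,200:350],None,fx=5,fy=5,interpolation=2)
cv2.imwrite("pics/s2.png",c[:,:,::-1]);cv2.imwrite("pics/w2.png",p2[:,:,::-1])
for n in("side","wrist"):print([(round(r["p"],2),r["at"]) for r in bot.mark_of(n,"tab_pad")])
print(bot.observe()["tcp_pos"],bot.observe()["wrist_force"])
E
```

```text
[(0.59, [459.9, -8.5, 76.3])]
[(0.84, [458.1, -11.8, 74.2])]
[461.88450419 -10.15053713 106.17210167] [ 0.27752129 -0.55708992 -0.67314086]
```

View pics/s2.png

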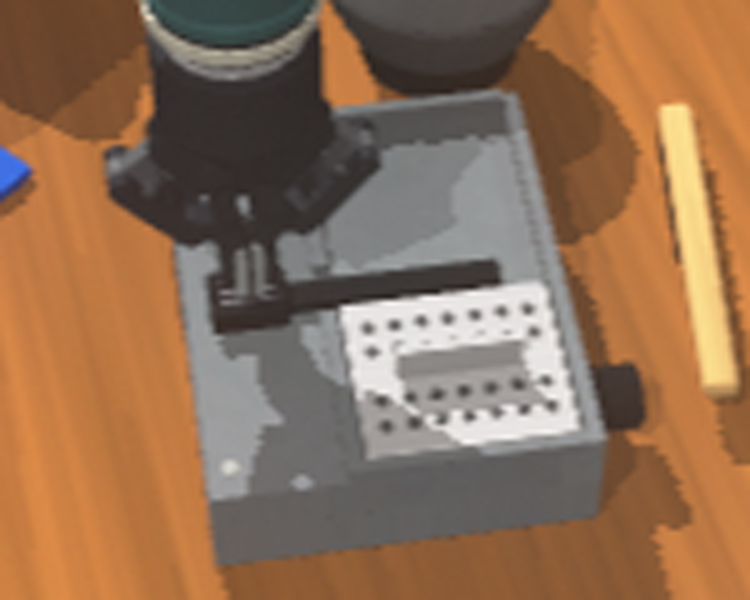

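View pics/w2.png

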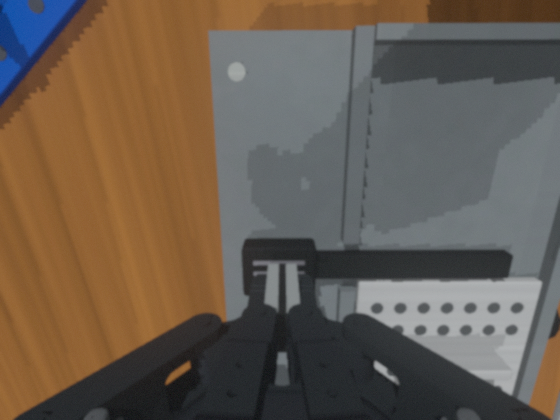

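The side crop shows the shut fingertips just above the pad centre (about 250,290). The wrist picture agrees (pad about 280,265). Next I press down slowly.

step_arm(
  motion=[
    [[0,0,-0.004,0,0,0,0],[0,0,-0.007,0,0,0,0],[0,0,-0.009,0,0,0,0],[0,0,-0.011,0,0,0,0],[0,0,-0.013,0,0,0,0],[0,0,-0.015,0,0,0,0],[0,0,-0.016,0,0,0,0],[0,0,-0.016,0,0,0,0]],
  ],
)

```text
time: 4.2
tcp_pos: [461.9, -10.1, 90.0]
ee_rot: [2.352, 2.081, 0.004]
wrist_force: [0.3, 1.1, 1.4]
opening: 0.0
```

step_arm(
  motion=[
    [[0,0,-0.001,0,0,0,0],[0,0,-0.002,0,0,0,0],[0,0,-0.003,0,0,0,0],[0,0,-0.003,0,0,0,0]],
  ],
)

```text
time: 4.7
tcp_pos: [461.8, -10.1, 87.7]
ee_rot: [2.353, 2.081, 0.005]
wrist_force: [-4.0, 0.5, 13.9]
opening: -0.004
```

step_arm(
  motion=[
    [[0,0,-0.001,0,0,0,0],[0,0,-0.001,0,0,0,0]],
  ],
)

```text
time: 4.95
tcp_pos: [461.8, -10.1, 87.7]
ee_rot: [-2.353, -2.081, -0.006]
wrist_force: [-4.2, 0.9, 17.0]
opening: 0.002
```

Hard stop reached: 17 N with no further travel, tip about 62.7 mm against 63 expected. Next I lift and go behind the rib.

step_arm(
  motion=[
    [[0,0,0.02,0,0,0,0],[0,0,0.045,0,0,0,0],[0.03,-0.03,0.05,0,0,0,0],[0.06,-0.06,0.05,0,0,0,0],[0.083,-0.087,0.05,0,0,0,0],[0.083,-0.087,0.05,0,0,0,0]],
  ],
)

```text
time: 5.7
tcp_pos: [545.8, -100.1, 137.4]
ee_rot: [2.355, 2.075, 0.004]
wrist_force: [0.4, 0.1, -0.0]
opening: 0.003
```

```bash
python3 - <<'E'
from h import *
import cv2
p,d=bot.grab_frame("side");p2,d2=bot.grab_frame("wrist")
cv2.imwrite("pics/s3.png",cv2.resize(p[170:290,200:350],None,fx=5,fy=5,interpolation=2)[:,:,::-1]);cv2.imwrite("pics/w3.png",p2[:,:,::-1])
for n in("side","wrist"):
  for t in ("tab_pad","cover_rib","cover","shelf_stop"):print(n,t,[(round(r["p"],2),r["at"]) for r in bot.mark_of(n,t)])
print(bot.observe()["tcp_pos"])
W=cloud("side",d)
o=np.array([553.3,-23.5]);a=np.radians(-6.8);L=(W[...,:2]-o)@np.array([[np.cos(a),-np.sin(a)],[np.sin(a),np.cos(a)]])
for nm,x0,x1,y0,y1 in(("pad",-105,-82,-6,10),("bar",-40,30,-1,5),("shelf",-40,40,30,80),("deckleft",-110,-80,50,90)):
  m=(L[...,0]>x0)&(L[...,0]<x1)&(L[...,1]>y0)&(L[...,1]<y1)&(d>0)&(W[...,2]>40)&(W[...,2]<80);print(nm,m.sum(),np.percentile(W[m][:,2],[20,50,80]) if m.sum() else '')
E
```

```text
side tab_pad [(0.72, [460.8, -10.2, 63.1])]
side cover_rib [(0.78, [291.7, 169.0, 32.2]), (0.74, [733.6, -257.5, 32.6]), (0.68, [421.0, -324.9, 26.5]), (0.64, [543.4, -76.0, 83.6])]
side cover [(0.89, [540.8, -73.6, 60.0]), (0.86, [297.8, 174.4, 2.6]), (0.63, [733.2, -254.4, -0.5]), (0.55, [421.8, -322.7, -0.8])]
side shelf_stop [(0.57, [566.9, 86.2, 58.0]), (0.25, [619.0, 189.7, -2.1])]
wrist tab_pad [(0.84, [457.5, -10.9, 65.5])]
wrist cover_rib [(0.66, [731.3, -256.5, 33.6]), (0.61, [545.3, -79.1, 86.5])]
wrist cover [(0.9, [547.6, -79.5, 63.7]), (0.7, [730.5, -257.6, 3.5])]
wrist shelf_stop []
[544.75244085 -96.60287761 137.80338053]
pad 49 [62.67571702 63.99957684 65.41305768]
bar 9 [59.67757753 60.71474236 60.90558279]
shelf 61 [59.55810435 60.8983817  62.79300098]
deckleft 147 [58.82696662 60.43371711 62.34828891]
```

View pics/s3.png

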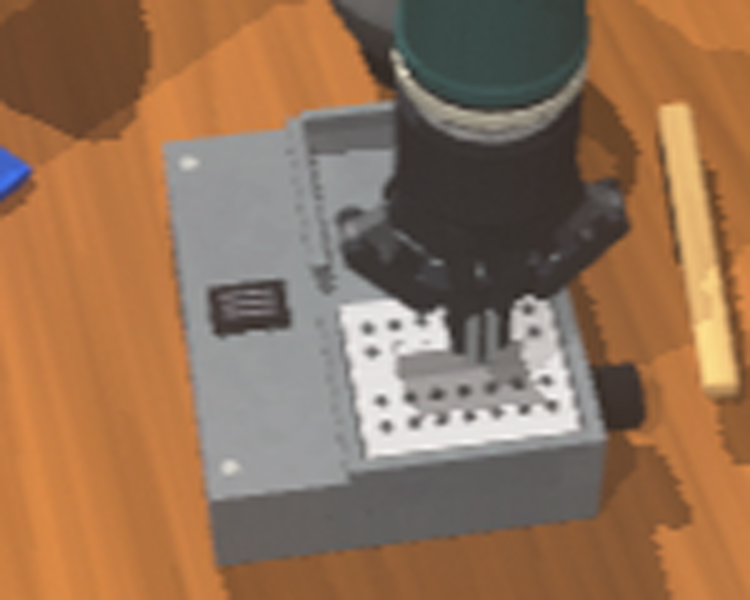

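View pics/w3.png

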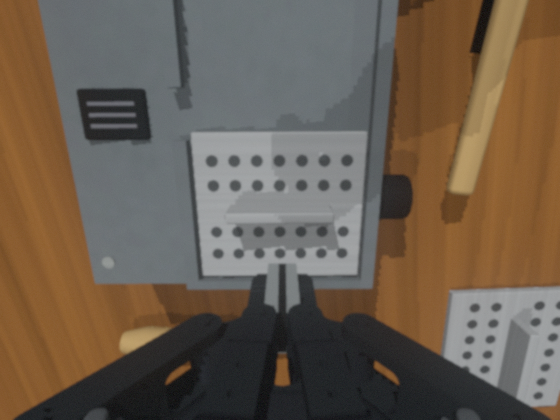

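The tab pad now sits about 63 mm up and the bar is flush or gone. The rib is clear, and the fingertips are over the cover behind it (wrist picture: rib at 280,217, tips at 282,265). Next I descend behind the rib.

step_arm(
  motion=[
    [[0,0,-0.015,0,0,0,0],[0,0,-0.028,0,0,0,0],[0,0,-0.036,0,0,0,0],[0,0,-0.038,0,0,0,0],[0,0,-0.038,0,0,0,0]],
  ],
)

```text
time: 6.82
tcp_pos: [544.7, -96.7, 99.6]
ee_rot: [-2.352, -2.082, -0.006]
wrist_force: [0.3, -1.2, 0.2]
opening: -0.005
```

```bash
python3 - <<'E'
from h import *
import cv2
print(bot.observe()["tcp_pos"],bot.observe()["wrist_force"])
p,d=bot.grab_frame("side");p2,d2=bot.grab_frame("wrist")
cv2.imwrite("pics/s4.png",cv2.resize(p[170:290,200:350],None,fx=5,fy=5,interpolation=2)[:,:,::-1]);cv2.imwrite("pics/w4.png",p2[:,:,::-1])
E
```

```text
[544.74862636 -96.74260581  99.64398677] [ 0.29223172 -1.16574263  0.20237952]
```

View pics/s4.png

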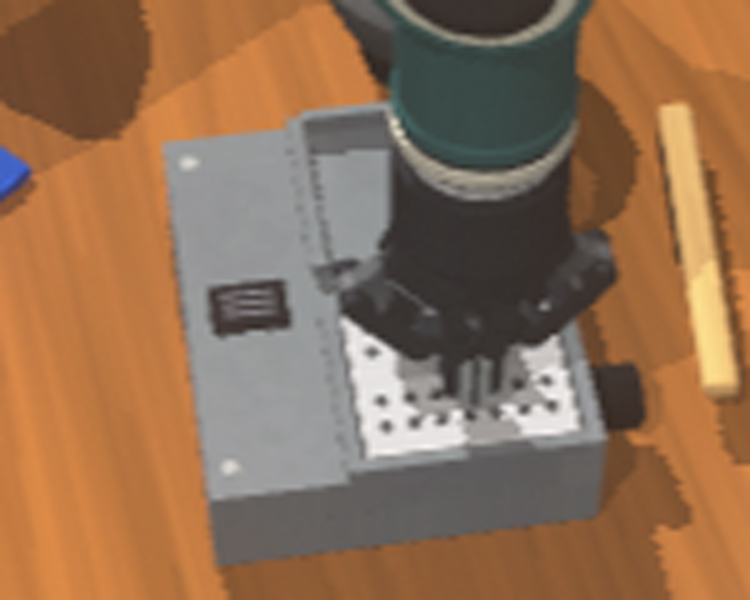

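View pics/w4.png

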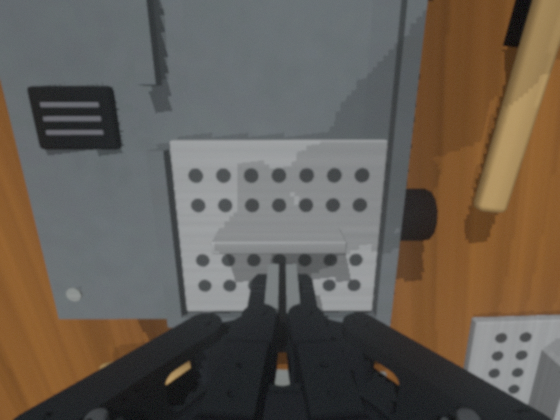

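The tips are inside the cover's rear half, about 8 mm behind the rib and centred on it. I drop 4.5 mm so the push is low, then push along (0.118, 0.993).

step_arm(
  motion=[
    [[0,0,-0.0045,0,0,0,0],[0,0,-0.0045,0,0,0,0],[0.0005,0.004,-0.0045,0,0,0,0],[0.001,0.008,-0.0045,0,0,0,0],[0.0014,0.012,-0.0045,0,0,0,0],[0.002,0.017,-0.0045,0,0,0,0],[0.0027,0.023,-0.0045,0,0,0,0],[0.0035,0.029,-0.0045,0,0,0,0],[0.0042,0.035,-0.0045,0,0,0,0]],
  ],
)

```text
time: 8.05
tcp_pos: [549.3, -61.3, 95.6]
ee_rot: [2.352, 2.082, 0.007]
wrist_force: [0.2, -1.8, 0.8]
opening: -0.0
```

```bash
python3 - <<'E'
from h import *
import cv2
print(bot.observe()["tcp_pos"],bot.observe()["wrist_force"])
p2,d2=bot.grab_frame("wrist")
cv2.imwrite("pics/w5.png",p2[:,:,::-1])
p,d=bot.grab_frame("side")
cv2.imwrite("pics/s5.png",cv2.resize(p[170:290,200:350],None,fx=5,fy=5,interpolation=2)[:,:,::-1])
E
```

```text
[549.31211186 -61.33347033  95.60180412] [ 0.23826944 -1.7624523   0.80807444]
```

View pics/w5.png

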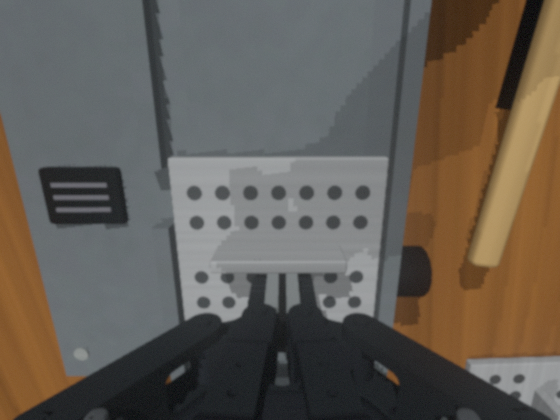

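View pics/s5.png

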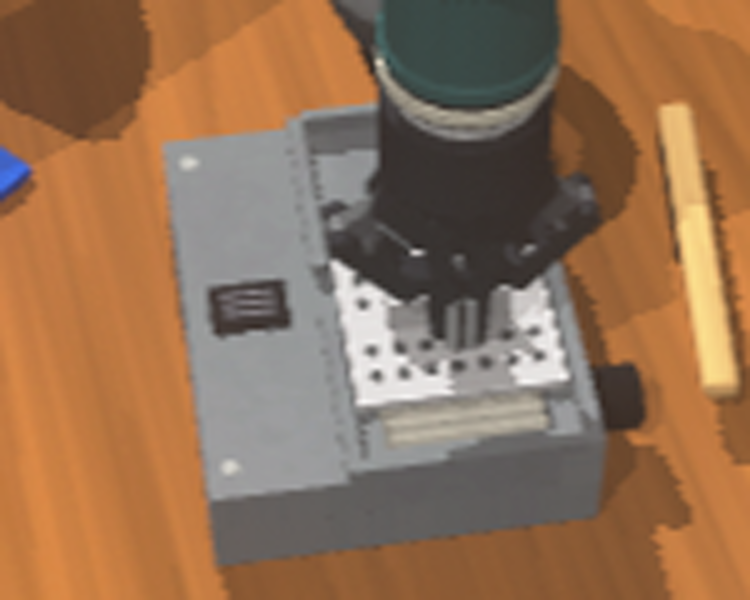

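The cover slides freely with 1.8 N resistance, flat, and the filter is coming into view. Continuing.

step_arm(
  motion=[
    [[0.0008,0.007,0,0,0,0,0],[0.0016,0.014,0,0,0,0,0],[0.0025,0.021,0,0,0,0,0],[0.0033,0.028,0,0,0,0,0],[0.0042,0.035,0,0,0,0,0],[0.005,0.042,0,0,0,0,0],[0.0058,0.049,0,0,0,0,0],[0.0067,0.056,0,0,0,0,0],[0.0075,0.063,0,0,0,0,0],[0.0083,0.07,0,0,0,0,0],[0.0089,0.075,0,0,0,0,0],[0.0095,0.079,0,0,0,0,0]],
  ],
)

```text
time: 9.65
tcp_pos: [558.9, 18.8, 95.5]
ee_rot: [-2.351, -2.083, -0.007]
wrist_force: [-0.9, -2.2, 1.6]
opening: -0.0
```

```bash
python3 - <<'E'
from h import *
import cv2
print(bot.observe()["tcp_pos"],bot.observe()["wrist_force"])
p2,d2=bot.grab_frame("wrist")
cv2.imwrite("pics/w6.png",p2[:,:,::-1])
E
```

```text
[558.85423791  18.76132718  95.52264378] [-0.9421278  -2.2391409   1.64282266]
```

View pics/w6.png

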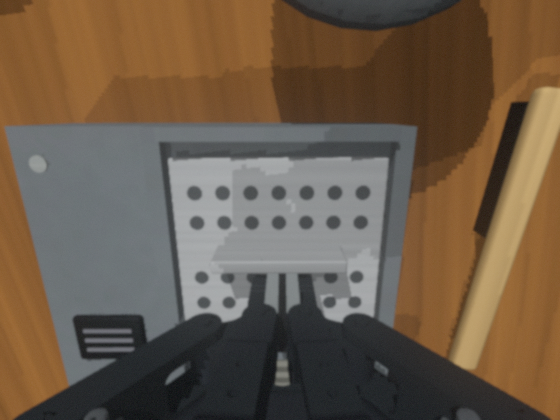

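The leading edge is close to the stop (picture row about 157, stop foot about 150). I push the rest slowly until the force rises.

step_arm(
  motion=[
    [[0.0002,0.002,0,0,0,0,0],[0.0005,0.004,0,0,0,0,0],[0.0007,0.006,0,0,0,0,0],[0.0008,0.007,0,0,0,0,0],[0.0008,0.007,0,0,0,0,0]],
  ],
)

```text
time: 10.32
tcp_pos: [559.7, 26.4, 95.5]
ee_rot: [-2.35, -2.084, -0.008]
wrist_force: [-0.8, -1.9, 1.6]
opening: -0.002
```

step_arm(
  motion=[
    [[0.0001,0.001,0,0,0,0,0],[0.0002,0.002,0,0,0,0,0],[0.0003,0.003,0,0,0,0,0],[0.0003,0.003,0,0,0,0,0]],
  ],
)

```text
time: 10.82
tcp_pos: [559.7, 26.5, 95.6]
ee_rot: [2.352, 2.081, 0.004]
wrist_force: [-1.8, -8.1, 2.8]
opening: 0.003
```

The force rose to 8 N with no more travel, so the cover is at the stop. I back off and lift.

step_arm(
  motion=[
    [[-0.0006,-0.005,0,0,0,0,0],[-0.001,-0.009,0,0,0,0,0],[-0.001,-0.009,0.015,0,0,0,0],[-0.001,-0.009,0.045,0,0,0,0],[-0.02,-0.03,0.09,0,0,0,0],[-0.07,-0.06,0.13,0,0,0,0],[-0.11,-0.1,0.15,0,0,0,0],[-0.14,-0.15,0.16,0,0,0,0],[-0.14,-0.19,0.16,0,0,0,0],[-0.14,-0.19,0.16,0,0,0,0]],
  ],
)

```text
time: 12.08
tcp_pos: [419.5, -166.0, 257.1]
ee_rot: [2.356, 2.073, 0.008]
wrist_force: [0.4, 0.5, -0.2]
opening: -0.001
```

```bash
python3 - <<'E'
from h import *
import cv2
print(bot.observe()["tcp_pos"],bot.observe()["wrist_force"])
for n in("top","side"):
    p,d=bot.grab_frame(n);W=cloud(n,d)
    cv2.imwrite(f"pics/{n}7.png",cv2.resize(p[120:300,140:420],None,fx=2.8,fy=2.8,interpolation=2)[:,:,::-1])
    for t in("cover","cover_rib","tab_pad","shelf_stop","file","brush","bowl"): print(n,t,[(round(r["p"],2),np.round(r["at"])) for r in bot.mark_of(n,t)])
E
```

```text
[ 419.51589622 -166.03367889  257.0635457 ] [ 0.41847659  0.4906015  -0.20556046]
top cover [(0.93, array([295., 177.,  -5.])), (0.78, array([560.,  40.,  61.])), (0.75, array([ 736., -257.,    1.]))]
top cover_rib [(0.97, array([297., 174.,  34.])), (0.94, array([ 735., -259.,   33.])), (0.55, array([556.,  40.,  86.]))]
top tab_pad [(0.66, array([459.,  -8.,  68.]))]
top shelf_stop [(0.88, array([562.,  88.,  62.]))]
top file [(0.76, array([ 492., -208.,   -6.])), (0.66, array([699.,  -5.,  -2.]))]
top brush [(0.83, array([696.,  -4.,  -4.]))]
top bowl [(0.62, array([614., 187.,   1.]))]
side cover [(0.87, array([ 736., -257.,   -1.])), (0.81, array([ 425., -323.,    1.])), (0.76, array([556.,  41.,  65.])), (0.57, array([298., 175.,   0.]))]
side cover_rib [(0.92, array([561.,  39.,  88.])), (0.85, array([291., 172.,  33.])), (0.8, array([ 422., -326.,   27.])), (0.65, array([ 734., -260.,   32.]))]
side tab_pad [(0.42, array([461., -10.,  66.]))]
side shelf_stop [(0.64, array([567.,  88.,  61.])), (0.22, array([618., 194.,   0.]))]
side file [(0.91, array([ 493., -205.,    1.]))]
side brush []
side bowl [(0.89, array([616., 193.,   1.])), (0.72, array([463., -10.,  65.]))]
```

View pics/top7.png

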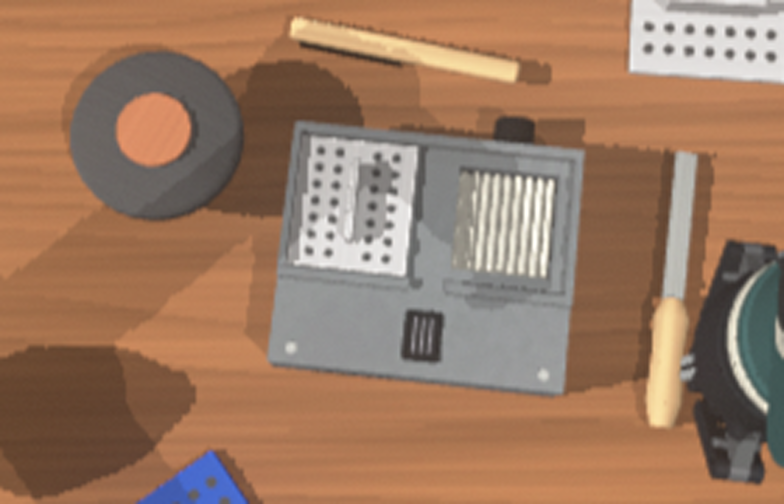

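View pics/side7.png

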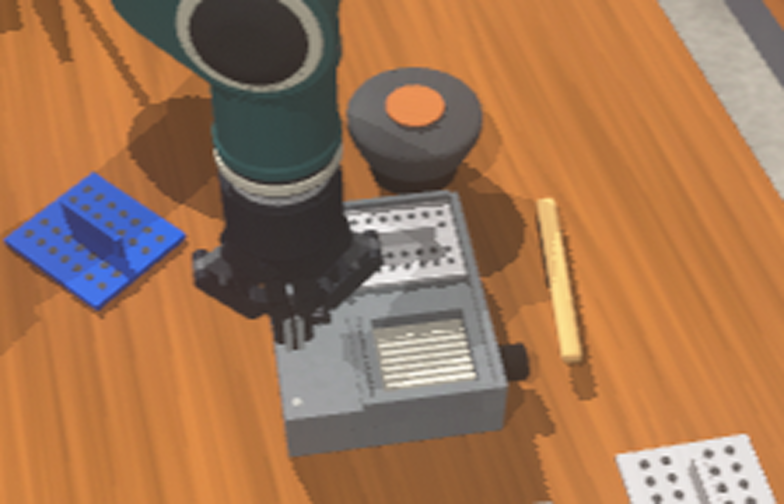

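The filter is open and the bystanders look untouched. I'll check in close-up for a leftover gap or skew at the stop.

```bash
python3 - <<'E'
from h import *
import cv2
p,d=bot.grab_frame("top");W=cloud("top",d)
o=np.array([553.3,-23.5]);a=np.radians(-6.8);ex=np.array([np.cos(a),np.sin(a)]);ey=np.array([-np.sin(a),np.cos(a)])
big=cv2.resize(p[160:235,235:300],None,fx=8,fy=8,interpolation=2)
def pt(x,y,z): 
    X=np.r_[o+x*ex+y*ey,z]; q=proj("top",X); return tuple(int(v) for v in ((q-[235,160]+.5)*8))
b2=big.copy()
for A,B,c in(((-50,109,66),(50,109,66),(255,0,0)),((-52,109,72),(52,109,72),(0,255,0)),((-50,19,66),(50,19,66),(255,0,0))): cv2.line(b2,pt(*A),pt(*B),c,1)
cv2.imwrite("pics/z8.png",b2[:,:,::-1])
for r in bot.trace("top","cover"):
    Q=W[r["pixels"]&(d>0)]
    if abs(Q[:,0].mean()-560)<40 and abs(Q[:,1].mean()-40)<40:
        rc=cv2.minAreaRect(Q[:,:2].astype(np.float32)); print(rc,(np.array(rc[0])-o)@ey,np.percentile(Q[:,2],[5,50,95]))
E
```

```text
((560.9794311523438, 40.53605270385742), (91.61338806152344, 104.92546844482422), 83.0519790649414) 64.49486673299684 [63.01736315 65.6302611  70.25204667]
```

View pics/z8.png

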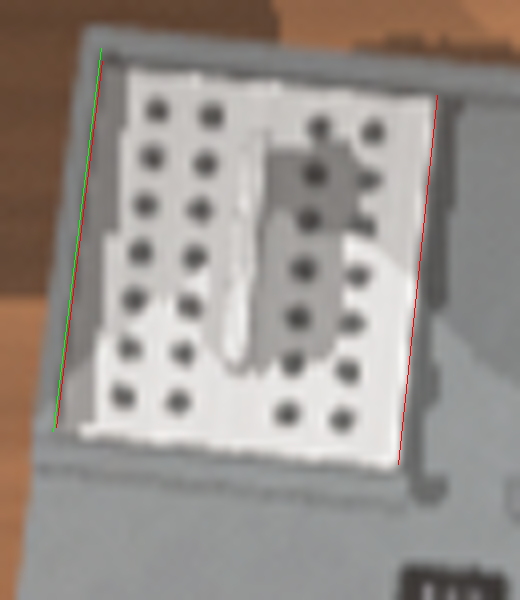

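The rear edge lies on the y = 19 line and the fit gives y = 64.5, so the cover is flush with the stop. The grey strip on the left is the wall's shadow on the cover. Yaw matches and the height is flat.

```bash
python3 -c "
from workcell import bot
print(bot.observe()['time'],bot.hand_in())"
```

```text
the job is handed in; nothing more can be done
12.975 None
```

The filter is open and the job was handed in at 13.0 s of the 35 s allowed. I pressed the tab fully in, then pushed the metal cover by its rib along the channel until it met the far stop.

- **Tab:** it stopped hard under 17 N with no more travel. The fingertips were at about 63 mm, which matches the fully-in height, and the pad's surface still measured about 64 mm once I let go.
- **Cover:** it slid with about 2 N, then the force rose to 8 N with no further movement. My last measurement put it at extractor y = 64.5 mm (64 expected), flat and lined up with the channel.
- **Surroundings:** in the last pictures the file, brush and bowl look untouched, and the arm was clear of everything.
- **Readings that disagreed:** the side camera found no brush in the last look, though the top camera did. The point readings for the tab pad varied between 63 and 68 mm; I relied on the hard stop and the depth reading instead.

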